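# Grease the roller bearing of a bench proofing press

### The job

Take the push-type grease gun out of the wooden tool block and press its nozzle squarely onto the leaning grease nipple of the proofing press until it snaps on, then keep pushing along the nipple so that the sprung nozzle is driven well into the gun (past half of its travel). Finish like that: gripping the gun and holding it steadily pushed in, in line with the nipple, not letting go. Leave the other things on the table where they are.

Things in the scene. Friction and masses are not known exactly. Their poses are not given: they have to be found in the camera images.
- gun: Push grease gun, loose, 300 g, nozzle down in a hole of the tool block. z: along it to the tail; origin: nozzle's mouth with the spring relaxed. Along z (mm): steel nozzle 0-34 (mouth 30 wide outside, 22 inside, narrowing to a 16 bore; outside 24), stem 34-46, flange 48 diameter 46-54, square grip 26 x 26 with flats facing x and y 54-105, round tail to 118. Fingertips may push on the flange.
- mouth (a point): Centre of the nozzle's mouth, on the gun's axis; moves with the sprung nozzle. Its axes are the gun's (z towards the tail).
- seat (a point): Centre of the bottom of the nozzle's bore, 22 mm up the gun's axis from the mouth; moves with the nozzle. The nipple's tip rests here when the nozzle is snapped fully on.
- nose (a joint): Travel of the nozzle into the gun, m: 0 relaxed, 0.012 fully in (hard stop). Its spring needs 9 N to begin to move and 0.5 N per mm more (12 N at 6 mm, 15 N at 12 mm). The snap takes less (about 6 N), so the nozzle snaps on first and the travel comes after.
- nipple: Steel grease nipple on an elbow, on one of the press's pedestals, leaning 0.35 rad (20 deg) from upright towards the robot within about 50 deg. Origin: its tip, 146 mm above the table; z points out along it (gun's z goes along this z). Ball head 12 mm diameter, neck 7 mm, wider foot from 27 mm below the tip. The nozzle's jaws touch the head with the tip 11 mm into the mouth, pass it at 16 mm; fully on at 22 mm.
- rest: Wooden tool block, fixed, 70 (x) x 190 (y) x 60 (z) mm, origin at the centre of its underside. Two holes 37 mm diameter through it, at y = +45 and -45 mm; one holds the gun, the other the burnisher. The gun's mouth starts 14 mm above the table, its flange on the block's top.
- press: Bench proofing press, fixed, grey, base 130 (x) x 224 (y) x 12 mm, origin at the centre of its underside. Rubber roller 60 mm diameter along y between two bearing pedestals at y = +82 and -82 mm whose top pads are 98 mm high. One pad (either) bears the leaning nipple on its elbow, the other a plain blind plug 13 mm high.
- burnisher: Burnisher with a round wooden handle standing in the other hole of the tool block, loose; origin at its lower end, 18 mm above the table; its handle ends 130 mm above the table. Leave it.
- ink_tin: Small ink tin, loose, 42 mm diameter, 32 mm high, between press and tool block; origin under its centre. Leave it.
- cork_block: Cork block, loose, 90 x 30 x 26 mm, between press and tool block; origin under its centre. Leave it.
- brayer: Ink roller with a wooden handle lying beyond the work, loose, 100 mm wide, 36 mm high; origin under the middle of its roller. Leave it.
Mind the look-alikes: they are no part of the job. There is more than one size of the gun; the job needs the smallest.

How it is judged:
By the outcome, as a careful person would: the job done as asked, in the order asked, and still so for the second after the job is handed in, while the arm keeps its last pose, push and grip.
It also fails if it takes over 45 s, if anything falls off the work surface, if the arm or the gripper's body presses on something with over 40 N, if the wrist force passes 120 N, or if a joint passes its speed limit or range.

### The arm

A 7-joint arm with a two-finger parallel gripper is mounted at the origin on the work surface. World frame = base frame: x ahead of the robot, y to its left, z up, the work surface at z = 0. Lengths are in m, angles in degrees, forces in N, time in s.
With the tool pointing down it reaches from about 0.4 to 0.85 m from the base axis. Payload 4.4 kg.
Tool frame: the origin (TCP) lies at the very end of the fingers, on their centre line; the grasp point (between the pads) lies 19 mm behind it; z points along the fingers, y is the line along which they close (so a half turn about z gives the same grasp; the last joint's range is limited). The gripper opens to 94 mm and grips with 3 to 60 N. Pads are 16 mm wide; open, the fingers measure 119 mm over their backs; the gripper's body (75 mm by 177 mm) begins 78 mm behind the grasp point.
Start: joints at [72.376, 36.005, 2.206, 86.941, -1.547, 57.084, -1.146], TCP at [0.156, -0.631, 0.205] pointing down, gripper open.
Joint ranges: [-175.42, 175.42], [-21.48, 121.26], [-71.46, 75.88], [10.55, 141.38], [-63.04, 243.04], [13.31, 113.54], [-168.57, 168.57]. Speed limits (degrees/s): [147.25, 147.25, 180, 180, 180, 180, 180].

### API

Orientations are given as [roll, pitch, yaw] about the fixed x, y, z axes, in that order (R = Rz(yaw) Ry(pitch) Rx(roll)).
In Python, from workcell import * gives the robot as it stands.
- The arm moves only by the tool step_arm, never from a script. Its argument "rows" is a list of rows, each an object with "dp": the shift along the tool's x, y, z as a fraction of full scale, a list of three; "turn": the turn about the tool's z as a fraction of full scale. In form: [{"dp": [tx, ty, tz], "turn": turn}, ...]. A call has 1 to 12 rows; each row is the pose to reach, as a shift and turn from the pose commanded when the call began, along the tool's axes at that moment, turning the shorter way round; what a row does not reach only later rows make up. Full scale, the value 1, is 0.2 m for a shift and pi rad for a turn. A row lasts 1/8 s, in which the tool goes at most 62.5 mm and 10.7 degrees, less where a joint would pass 70% of its speed; a pose out of reach is approached as far as the arm can. A call with a number of a shift or a turn outside -1 to 1 is refused whole. A call with a gripper value outside its range is refused whole. "grip" is the closure, from -1 (fully open) to 1 (shut), set as the call begins (left out, the last holds). The fingers move at their own pace and stop on an object; "grip_force" is the grip in N (left out, the last holds). Time passes only in rows, so rows that repeat a pose let the fingers close. It gives the time, the measured TCP pose, the force, the opening and the grip force at its end, in the units of the state.
- get_state(): the state, without advancing time (a new reading comes with each control period).
- camera(name): name is "side" or "top" or "wrist"; returns a dict with "color" (384x512x3 uint8, red, green, blue), "vertical_fov" (degrees; the focal length in pixels is half the picture's height over the tangent of half this angle, whatever the lens; pixels are square), "cx", "cy" (the principal point, pixels), "k1" (the pictures are not rectified: a ray, as slopes to the right and down, at radius r is drawn at 1 + k1 r^2 times it, then the intrinsics apply), "position" and "attitude" of the camera in the world. Camera axes: x right, y down, z forward; pixel columns grow to the right and rows downward; lengths in m; the calibration is good to about 2 mm. A picture is of the moment at which its call begins. There is no depth.
- sign_off(): hands the job in; it is judged then, once.
The state is a dict: "clock": time; "joint_positions": joint angles; "dq": joint speeds; "tau": joint torques, N m; "position": TCP position; "ee_rot": TCP orientation; "contact_force": force on the tool from outside, world axes, zero at the start; "ft_torque": the same for the moment, N m; "finger_gap": opening from 0.0 (shut) to 1.0 (fully open); "grip_force": force on a finger pad.
Only numpy, scipy, OpenCV 4.12 (cv2) and the standard library are available. Lean on these libraries where they do the work, as an engineer would, in place of code of your own. Each camera call takes 0.05 s, during which the arm holds its last target. There are 200 camera calls.

## Working session

There is one attempt and no reset: what is moved stays moved. The work goes in short steps, Python scripts to look and compute and a tool call to move; the robot and the scene stay as the last step left them, time stands still between calls to the robot, and variables do not carry over. Pictures are saved under pics/ and viewed, at most 10 in all, crops included, and the job is handed in when it is done.

Besides the shell and the picture viewer there is one more tool, called after ">>>" by a JSON object that holds its "api" and its "payload". step_arm: Moves the arm, as the interface text tells. Shift numbers are shares of 0.2 m and turn numbers shares of pi rad, none past 1 either way. Its arguments: {"type":"object","properties":{"rows":{"type":"array"},"grip":{"type":"number"},"grip_force":{"type":"number"}},"required":["rows"]}

```bash
mkdir -p pics; ls; python3 - <<'E'
from workcell import *
import cv2, numpy as np
s=get_state(); print(s)
for n in ["side","top"]:
    c=camera(n); np.save(f"pics/{n}0.npy",c["color"]); print(n,{k:v for k,v in c.items() if k!="color"})
    cv2.imwrite(f"pics/{n}0.png",cv2.resize(c["color"][:,:,::-1],None,fx=1.5,fy=1.5,interpolation=cv2.INTER_CUBIC))
E
```

```text
pics
{'clock': 0.0, 'joint_positions': array([72.3785362 , 36.05734199,  2.20381742, 86.99458645, -1.54645809,
       57.08296144, -1.14459498]), 'dq': array([-0.0507677 ,  0.12474395, -0.05575685, -0.04637352, -0.05150839,
        0.08488117, -0.04527653]), 'tau': array([ 9.99303347e-05, -5.49728251e+01,  1.14372633e+00, -1.86639494e+01,
       -5.21801098e-02,  2.36501126e-02,  1.61893581e-04]), 'position': array([ 0.15547005, -0.63046304,  0.20458021]), 'ee_rot': array([-1.79894852e+02,  2.45149286e-03,  1.38520297e+01]), 'contact_force': array([ 0.26511362, -0.36455628,  0.41300168]), 'ft_torque': array([-0.0058614 ,  0.00215114, -0.01252179]), 'grip_force': 0.0, 'finger_gap': 1.0013254212789569}
side {'vertical_fov': 49.63911356031971, 'cx': 258.226186979597, 'cy': 194.06125925869543, 'k1': -0.04424550192957591, 'position': array([ 0.39886363, -0.7252163 ,  0.59097588]), 'attitude': array([-122.03119863,    0.50413259,  -16.9864868 ])}
top {'vertical_fov': 51.12568947455723, 'cx': 257.0162174263958, 'cy': 200.04344670641885, 'k1': 0.02505834879722934, 'position': array([0.46919298, 0.02818014, 1.18173825]), 'attitude': array([-171.88103673,   -0.27892259,  -89.66298444])}
```

View pics/side0.png

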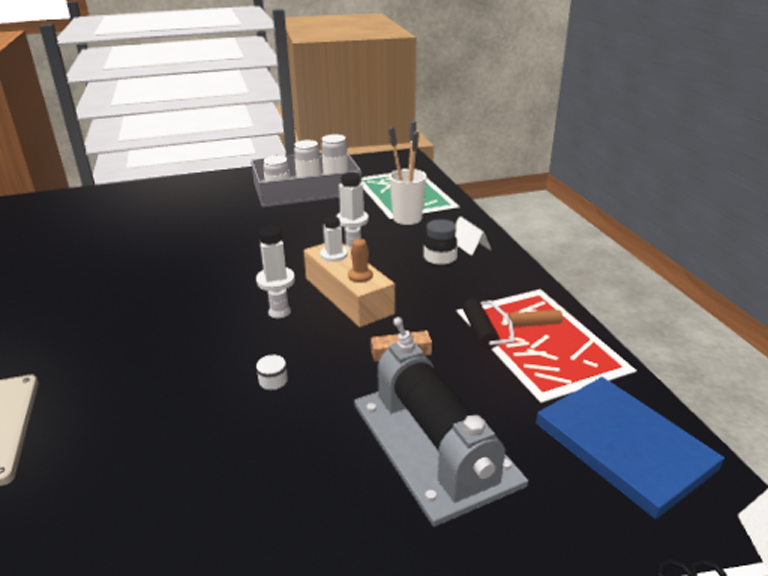

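View pics/top0.png

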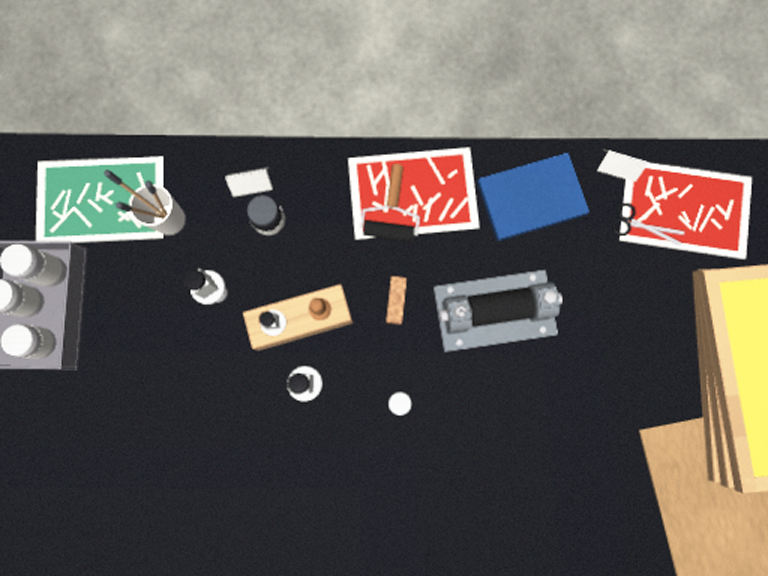

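```bash
cat > h.py <<'E'
from workcell import *
import cv2, numpy as np
from scipy.spatial.transform import Rotation as Ro
def cam(n,save=None):
    c=camera(n); c["R"]=Ro.from_euler("xyz",c["attitude"],degrees=True).as_matrix()
    h=c["color"].shape[0]; f=h/2/np.tan(np.radians(c["vertical_fov"])/2)
    c["K"]=np.array([[f,0,c["cx"]],[0,f,c["cy"]],[0,0,1]]); c["D"]=np.array([c["k1"],0,0,0.])
    return c
def ray(c,uv):
    p=cv2.undistortPoints(np.array([[uv]],float),c["K"],c["D"])[0,0]
    d=c["R"]@np.array([p[0],p[1],1]); return c["position"],d/np.linalg.norm(d)
def onz(c,uv,z):
    o,d=ray(c,uv); return o+d*(z-o[2])/d[2]
def tri(*prs):
    A=np.zeros((3,3));b=np.zeros(3)
    for c,uv in prs:
        o,d=ray(c,uv);P=np.eye(3)-np.outer(d,d);A+=P;b+=P@o
    x=np.linalg.solve(A,b); return x,[1e3*np.linalg.norm(np.cross(x-c["position"],ray(c,uv)[1])) for c,uv in prs]
def proj(c,X):
    R=c["R"].T; return cv2.projectPoints(np.array([X],float),cv2.Rodrigues(R)[0],-R@c["position"],c["K"],c["D"])[0][0,0]
def crop(c,u,v,w,h,s):
    return cv2.resize(c["color"][v:v+h,u:u+w,::-1],None,fx=s,fy=s,interpolation=cv2.INTER_CUBIC)
E
python3 - <<'E'
from h import *
t=cam("top");s=cam("side")
print("gun tail",tri((t,(268/1.5,319/1.5)),(s,(332/1.5,224/1.5))))
print("burn",tri((t,(319/1.5,305/1.5)),(s,(360/1.5,243/1.5))))
print("nip",tri((t,(455/1.5,311/1.5)),(s,(398/1.5,322/1.5))))
print("bigA",tri((t,(298/1.5,384/1.5)),(s,(272/1.5,233/1.5))))
print("bigB",tri((t,(197/1.5,278/1.5)),(s,(350/1.5,178/1.5))))
print([onz(t,(u/1.5,v/1.5),.06) for u,v in [(244,313),(341,285),(353,322),(257,349)]])
a=np.hstack([crop(t,155,180,90,90,4),crop(s,195,140,75,75,4.8)])
b=np.hstack([crop(t,280,170,90,70,4),crop(s,230,200,90,70,4)])
cv2.imwrite("pics/c1.png",np.vstack([cv2.resize(a,(720,320)),b]))
E
```

```text
gun tail (array([0.58618294, 0.23131129, 0.12141784]), [np.float64(0.8743822058618588), np.float64(0.8743822058618377)])
burn (array([0.61177373, 0.14131836, 0.12510386]), [np.float64(1.4172391818354457), np.float64(1.4172391818357108)])
nip (array([ 0.60044558, -0.09825042,  0.13194119]), [np.float64(0.06609983546462676), np.float64(0.06609983546461104)])
bigA (array([0.47499383, 0.17114721, 0.15012069]), [np.float64(3.2235692015005646), np.float64(3.223569201500587)])
bigB (array([0.65126004, 0.35030401, 0.15264103]), [np.float64(1.1581003289258143), np.float64(1.1581003289257756)])
[array([0.60305718, 0.28836462, 0.06      ]), array([0.6574229 , 0.10787649, 0.06      ]), array([0.58738394, 0.08428527, 0.06      ]), array([0.53593887, 0.26166348, 0.06      ])]
```

View pics/c1.png

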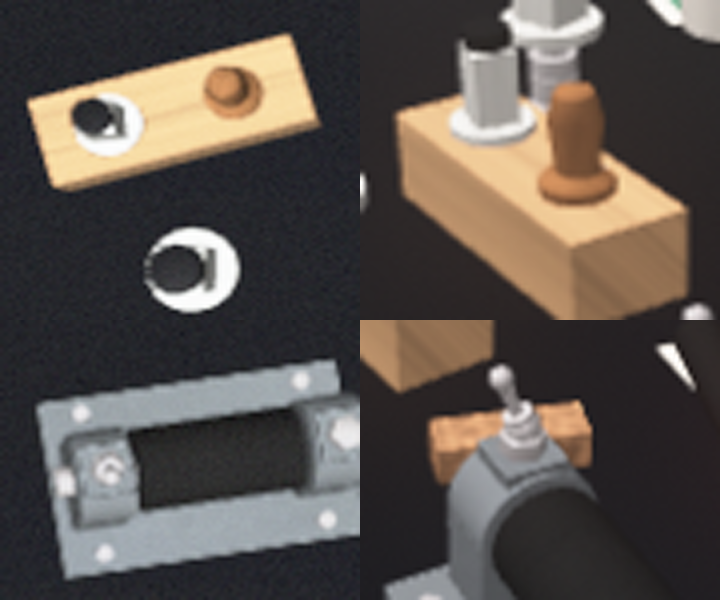

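In the block at top (268,321) and side (332,240) stands the small gun. The look-alikes are big gun A, side (275,270), big gun B, side (350,205), and the burnisher, side (360,255). I choose the small one in the block; the crop confirms it. The nipple is on the far-left pedestal, side (398,322).

>>> {"api": "step_arm", "payload": {"rows": [{"dp": [0.4,-0.26,-0.6],"turn": 0},{"dp": [0.8,-0.52,-0.6],"turn": 0},{"dp": [0.8,-0.52,-0.6],"turn": 0},{"dp": [0.8,-0.52,-0.6],"turn": 0},{"dp": [0.8,-0.52,-0.6],"turn": 0}]}}

```text
clock: 0.82
position: [0.2898, -0.4898, 0.3272]
ee_rot: [179.9, -0.2, 14.2]
contact_force: [-0.8, -1.0, -1.0]
finger_gap: 1.002
grip_force: 0.0
```

>>> {"api": "step_arm", "payload": {"rows": [{"dp": [0.95,-0.95,0],"turn": 0},{"dp": [0.95,-0.95,0],"turn": 0},{"dp": [0.95,-0.95,0],"turn": 0},{"dp": [0.95,-0.95,0],"turn": 0},{"dp": [0.95,-0.95,0],"turn": 0},{"dp": [0.95,-0.95,0],"turn": 0}]}}

```text
clock: 1.58
position: [0.4251, -0.2616, 0.3249]
ee_rot: [-180.0, 0.0, 14.0]
contact_force: [-0.9, -0.6, 0.2]
finger_gap: 0.999
grip_force: 0.0
```

```bash
python3 - <<'E'
from h import *
s=get_state(); print(s["clock"],s["position"],s["ee_rot"],s["joint_positions"])
c=cam("wrist"); print(c["position"],c["attitude"],c["vertical_fov"])
for n,X in [("nip",(.600,-.098,.14)),("gun",(.586,.231,.13))]: print(n,proj(c,X))
cv2.imwrite("pics/w1.png",c["color"][:,:,::-1])
E
```

```text
1.575 [ 0.42511361 -0.26155843  0.32492256] [-1.79972940e+02  4.95576634e-02  1.39581543e+01] [ 31.36412156  16.40632548  -3.97141325 100.31395469   1.26791377
  63.37768081 -49.05724933]
[ 0.50481511 -0.24277353  0.50445486] [ 1.63794980e+02  7.85713468e-04 -7.60248646e+01] 66.3735098014723
nip [147.66105506  -8.86342215]
gun [-96.48527434 -38.05740718]
```

>>> {"api": "step_arm", "payload": {"rows": [{"dp": [0.84,-0.57,0.3],"turn": 0},{"dp": [0.84,-0.57,0.3],"turn": 0},{"dp": [0.84,-0.57,0.3],"turn": 0},{"dp": [0.84,-0.57,0.3],"turn": 0},{"dp": [0.84,-0.57,0.3],"turn": 0},{"dp": [0.84,-0.57,0.3],"turn": 0}]}}

```text
clock: 2.38
position: [0.5598, -0.1142, 0.2655]
ee_rot: [179.9, 0.1, 13.6]
contact_force: [0.4, -0.5, -1.8]
finger_gap: 1.001
grip_force: 0.0
```

```bash
python3 - <<'E'
from h import *
s=get_state(); print(s["clock"],s["position"],s["ee_rot"],s["joint_positions"])
c=cam("wrist"); sd=cam("side"); print(c["position"],c["attitude"])
u,v=proj(c,(.600,-.098,.14)); print(u,v, proj(sd,(.6,-.098,.14)))
u=int(u)-60;v=int(v)-60
a=crop(c,max(u,0),max(v,0),120,120,4);b=crop(sd,230,190,70,60,5)
print("crop origin",max(u,0),max(v,0),a.shape)
cv2.imwrite("pics/w2.png",np.vstack([a[:300,:400] if 0 else a]));cv2.imwrite("pics/s2.png",b)
E
```

```text
2.375 [ 0.5598498  -0.11422953  0.26554803] [1.79913969e+02 6.58835691e-02 1.36207971e+01] [ 13.3628506   25.99549222  -7.07516714  95.18663729   3.72912601
  59.07498181 -71.30204152]
[ 0.6396316  -0.09558095  0.44504959] [ 1.63777044e+02 -1.12651629e-01 -7.63629361e+01]
245.9058351797586 146.37149440033437 [265.04015375 211.19707712]
crop origin 185 86 (480, 480, 3)
```

View pics/w2.png

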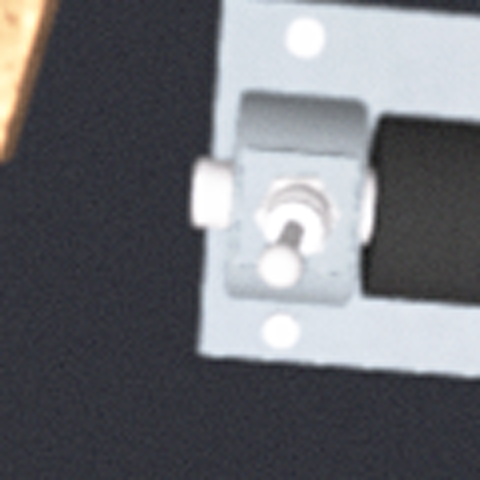

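View pics/s2.png

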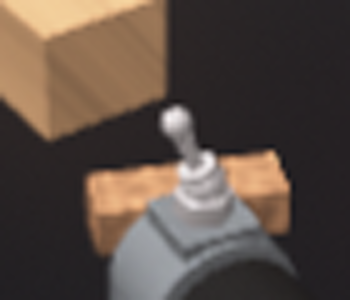

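```bash
python3 - <<'E'
from h import *
c=cam("wrist"); s=cam("side")
W=lambda x,y:(185+(x+.5)/4-.5,86+(y+.5)/4-.5); S=lambda x,y:(230+(x+.5)/5-.5,190+(y+.5)/5-.5)
b,e=tri((c,W(280,267)),(s,S(176,122))); f,e2=tri((c,W(297,217)),(s,S(198,164)))
print(b,e,f,e2); d=b-f; d/=np.linalg.norm(d); print(np.linalg.norm(b-f),d,np.degrees(np.arccos(d[2])),np.degrees(np.arctan2(d[1],d[0])))
# assume known ball height 146-6*cos.35 and foot height
zb=.146-.006*np.cos(.35); zf=.146-.027*np.cos(.35)
for cc,p,q in[(c,W(280,267),W(297,217)),(s,S(176,122),S(198,164))]:
    B=onz(cc,p,zb);F=onz(cc,q,zf);D=B-F;print(B,F,np.degrees(np.arctan2(D[1],D[0])),np.degrees(np.arctan2(np.hypot(*D[:2]),D[2])))
E
```

```text
[ 0.59642041 -0.10768535  0.14061429] [np.float64(0.0053246013230748256), np.float64(0.005324601322828017)] [ 0.6064879 -0.1092445  0.1196119] [np.float64(1.595120979990897), np.float64(1.595120979990953)]
0.0233427883450629 [-0.43128925  0.0667937   0.89973784] 25.876370971488498 171.19654906619465
[ 0.59638987 -0.10769766  0.14036376] [ 0.60807847 -0.10977743  0.12063694] 169.91085776552202 31.040775046342393
[ 0.59652567 -0.10733899  0.14036376] [ 0.60461133 -0.10984753  0.12063694] 162.76371352644298 23.226787829560937
```

```bash
python3 - <<'E'
from h import *
c=cam("wrist"); s=cam("side")
W=lambda x,y:(185+(x+.5)/4-.5,86+(y+.5)/4-.5); S=lambda x,y:(230+(x+.5)/5-.5,190+(y+.5)/5-.5)
def dark(cc,u0,v0,w,h,s):
    print(crop(cc,u0,v0,w,h,1)[:,:,1])
pl=lambda cc,p,q:np.cross(ray(cc,p)[1],ray(cc,q)[1])
for wq in [(292,232),(294,228),(290,232),(297,215)]:
  for sq in [(188,150),(190,152),(198,164)]:
    d=np.cross(pl(c,W(280,267),W(*wq)),pl(s,S(176,122),S(*sq)));d/=np.linalg.norm(d);d*=np.sign(d[2])
    print(wq,sq,d.round(3),np.degrees(np.arccos(d[2])).round(1),np.degrees(np.arctan2(d[1],d[0])).round(1))
az=np.radians(np.arange(130,231,1));D=np.stack([np.sin(.35)*np.cos(az),np.sin(.35)*np.sin(az),np.cos(.35)+0*az],1)
for cc,p,qs in[(c,W(280,267),[W(292,232),W(294,228),W(297,215)]),(s,S(176,122),[S(188,150),S(190,152),S(198,164)])]:
    for q in qs:
        n=pl(cc,p,q);n/=np.linalg.norm(n);k=np.abs(D@n);i=k.argmin();print(np.degrees(az[i]),k[i].round(4))
E
```

```text
(292, 232) (188, 150) [-0.318  0.079  0.945] 19.1 166.1
(292, 232) (190, 152) [-0.343  0.08   0.936] 20.6 166.8
(292, 232) (198, 164) [-0.379  0.083  0.922] 22.8 167.7
(294, 228) (188, 150) [-0.318  0.085  0.944] 19.2 165.0
(294, 228) (190, 152) [-0.343  0.087  0.935] 20.7 165.7
(294, 228) (198, 164) [-0.378  0.09   0.921] 22.9 166.6
(290, 232) (188, 150) [-0.32   0.055  0.946] 19.0 170.2
(290, 232) (190, 152) [-0.345  0.056  0.937] 20.4 170.8
(290, 232) (198, 164) [-0.38   0.056  0.923] 22.6 171.5
(297, 215) (188, 150) [-0.319  0.072  0.945] 19.1 167.2
(297, 215) (190, 152) [-0.344  0.074  0.936] 20.6 167.9
(297, 215) (198, 164) [-0.379  0.076  0.922] 22.7 168.7
167.0 0.0027
165.0 0.0025
168.0 0.0019
196.0 0.001
177.0 0.0047
179.0 0.041
```

The wrist crop shows the ball head at crop (280,267), with its neck running to (297,217) on the left pedestal. The side crop shows the head at (176,122), leaning left, towards the robot. The lean azimuth is about 167° and the tilt 20°.

>>> {"api": "step_arm", "payload": {"rows": [{"dp": [0.18,-0.8,-0.2],"turn": 0},{"dp": [0.18,-0.8,-0.2],"turn": 0},{"dp": [0.18,-0.8,-0.2],"turn": 0},{"dp": [0.18,-0.8,-0.2],"turn": 0}]}}

```text
clock: 3.18
position: [0.5577, 0.0577, 0.3067]
ee_rot: [-179.9, -0.2, 14.3]
contact_force: [0.4, -0.1, -0.1]
finger_gap: 0.999
grip_force: 0.0
```

>>> {"api": "step_arm", "payload": {"rows": [{"dp": [0.16,-0.8,0],"turn": 0},{"dp": [0.16,-0.8,0],"turn": 0},{"dp": [0.16,-0.8,0],"turn": 0},{"dp": [0.16,-0.8,0],"turn": 0},{"dp": [0.16,-0.8,0],"turn": 0}]}}

```text
clock: 3.8
position: [0.5509, 0.2136, 0.3052]
ee_rot: [179.9, 0.0, 13.7]
contact_force: [-0.2, -0.4, -0.4]
finger_gap: 1.001
grip_force: 0.0
```

```bash
python3 - <<'E'
from h import *
s=get_state(); print(s["clock"],s["position"],s["ee_rot"],s["joint_positions"])
c=cam("wrist"); sd=cam("side")
u,v=proj(c,(.587,.231,.1)); print(u,v); us,vs=proj(sd,(.587,.231,.1));print(us,vs)
u=int(u)-65;v=max(int(v)-60,0); us=int(us)-25;vs=int(vs)-30; print(u,v,us,vs)
a=crop(c,u,v,130,130,3.5);b=crop(sd,us,vs,50,65,7)
cv2.imwrite("pics/w3.png",np.hstack([a,cv2.resize(b,(350,455))]))
E
```

```text
3.8 [0.55086854 0.21356252 0.30521309] [1.79890512e+02 2.77841720e-02 1.37108216e+01] [ -16.99167414   26.03394874  -10.82056413   88.59910744    5.28838341
   65.9131933  -105.19341334]
245.64587186767713 141.39928211296473
221.78626956040918 156.8061456678031
180 81 196 126
```

View pics/w3.png

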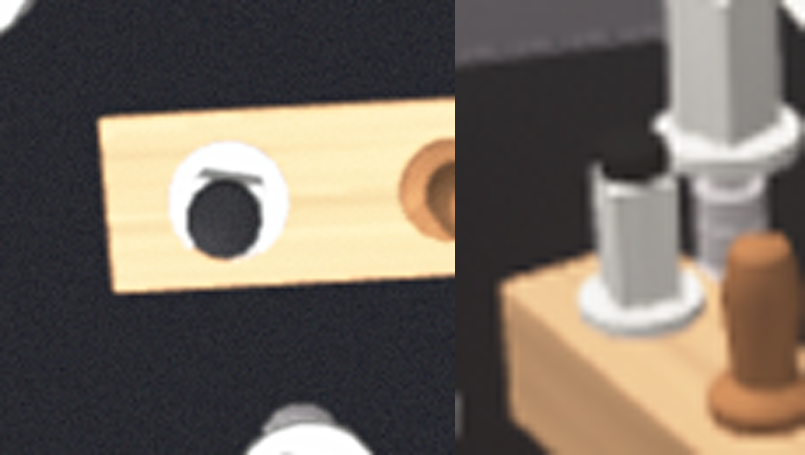

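The wrist crop shows the tail centre at (224,219) and the flange centre at (229,203). The edge of the grip's far flat runs from (202,171) to (262,182), so the gun needs a tool turn of about +10.4°. The side view shows the black-capped small gun in the block.

```bash
python3 - <<'E'
from h import *
c=cam("wrist");sd=cam("side")
W=lambda x,y:(180+(x+.5)/3.5-.5,81+(y+.5)/3.5-.5);S=lambda x,y:(196+(x-455+.5)/7-.5,126+(y+.5)/7-.5)
print(onz(c,W(224,219),.132),onz(c,W(229,203),.068), onz(sd,S(641,304),.066), tri((c,W(224,219)),(sd,S(633,155))))
p,q=onz(c,W(202,171),.119),onz(c,W(262,182),.119); print(q-p,np.degrees(np.arctan2(*(q-p)[:2])))
g=onz(c,W(224,219),.132)/2+onz(c,W(229,203),.068)/2
st=get_state();R=Ro.from_euler("xyz",[180,0,13.8],degrees=True).as_matrix()
for z in(.18,.071): print(R.T@(np.r_[g[:2],z]-st["position"])/.2)
E
```

```text
[0.58811426 0.23274152 0.132     ] [0.58712711 0.232389   0.068     ] [0.58523384 0.22734841 0.066     ] (array([0.58703761, 0.23282495, 0.12532664]), [np.float64(0.2803225049696366), np.float64(0.2803225049696865)])
[ 0.00125056 -0.02131935  0.        ] 176.64296166807867
[ 0.20073291 -0.04624949  0.62768938]
[ 0.20073291 -0.04624949  1.17268938]
```

>>> {"api": "step_arm", "payload": {"rows": [{"dp": [0.2,-0.046,0.1],"turn": 0.058},{"dp": [0.2,-0.046,0.35],"turn": 0.058},{"dp": [0.2,-0.046,0.6],"turn": 0.058},{"dp": [0.2,-0.046,0.6],"turn": 0.058},{"dp": [0.2,-0.046,0.6],"turn": 0.058},{"dp": [0.2,-0.046,0.6],"turn": 0.058}], "grip": -0.3}}

```text
clock: 4.75
position: [0.5886, 0.235, 0.1881]
ee_rot: [-179.9, -0.3, 3.4]
contact_force: [-0.3, 0.6, -0.0]
finger_gap: 0.649
grip_force: 0.0
```

>>> {"api": "step_arm", "payload": {"rows": [{"dp": [0,0.008,0.2],"turn": 0},{"dp": [0,0.008,0.4],"turn": 0},{"dp": [0,0.008,0.5],"turn": 0},{"dp": [0,0.008,0.56],"turn": 0},{"dp": [0,0.008,0.58],"turn": 0},{"dp": [0,0.008,0.58],"turn": 0},{"dp": [0,0.008,0.58],"turn": 0}]}}

```text
clock: 5.62
position: [0.5878, 0.2332, 0.0705]
ee_rot: [-180.0, -0.1, 3.4]
contact_force: [-1.1, 0.1, 0.2]
finger_gap: 0.65
grip_force: 0.0
```

>>> {"api": "step_arm", "payload": {"rows": [{"dp": [0,0,0],"turn": 0},{"dp": [0,0,0],"turn": 0},{"dp": [0,0,0],"turn": 0},{"dp": [0,0,0],"turn": 0},{"dp": [0,0,0],"turn": 0}], "grip": 1, "grip_force": 20}}

```text
clock: 6.25
position: [0.5871, 0.2333, 0.0695]
ee_rot: [-180.0, -0.0, 3.4]
contact_force: [0.0, 0.9, -0.8]
finger_gap: 0.293
grip_force: 20.0
```

>>> {"api": "step_arm", "payload": {"rows": [{"dp": [0,0,-0.06],"turn": 0},{"dp": [0,0,-0.12],"turn": 0},{"dp": [0,0,-0.17],"turn": 0},{"dp": [0,0,-0.17],"turn": 0},{"dp": [0,0,-0.17],"turn": 0}]}}

```text
clock: 6.88
position: [0.5868, 0.2328, 0.1034]
ee_rot: [180.0, 0.0, 3.4]
contact_force: [-0.1, -0.2, -2.6]
finger_gap: 0.291
grip_force: 20.0
```

>>> {"api": "step_arm", "payload": {"rows": [{"dp": [-0.02,0,0],"turn": 0},{"dp": [-0.04,0,0],"turn": 0},{"dp": [-0.06,0,0],"turn": 0},{"dp": [-0.08,0,0.005],"turn": 0},{"dp": [-0.1,0,0.01],"turn": 0},{"dp": [-0.12,0,0.015],"turn": 0},{"dp": [-0.135,0,0.015],"turn": 0},{"dp": [-0.135,0,0.015],"turn": 0},{"dp": [-0.135,0,0.015],"turn": 0}]}}

```text
clock: 8.0
position: [0.5601, 0.2314, 0.1004]
ee_rot: [-180.0, 0.0, 3.4]
contact_force: [1.1, 0.1, -3.3]
finger_gap: 0.293
grip_force: 20.0
```

```bash
python3 - <<'E'
from h import *
st=get_state(); print(st["clock"],st["position"],st["ee_rot"],st["contact_force"],st["finger_gap"])
sd=cam("side");P=st["position"];us,vs=proj(sd,P);print(us,vs)
u,v=int(us)-45,int(vs)-50;print(u,v)
cv2.imwrite("pics/s4.png",crop(sd,u,v,90,90,6))
E
```

```text
8.0 [0.56008352 0.23138927 0.10038491] [-1.79997351e+02  6.40996018e-03  3.41057693e+00] [ 1.11642924  0.06803694 -3.30984289] 0.2928225060524262
211.61023804177537 158.07047562883383
166 108
```

View pics/s4.png

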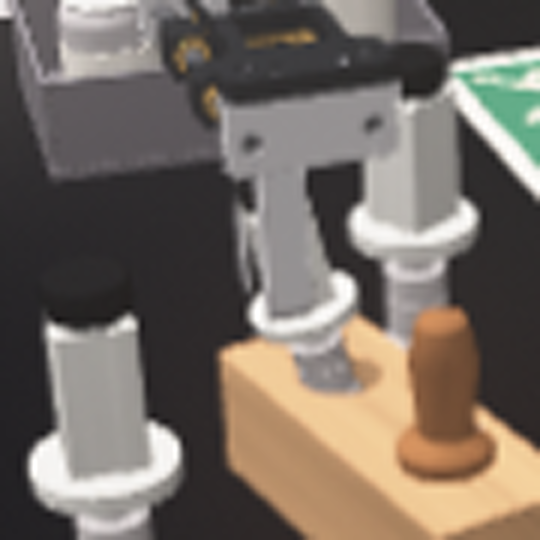

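The side crop shows the gun leaning in the grip towards the robot, nozzle at (335,370) in the hole and flange at (300,305). So the pivot against the hole's edge works.

>>> {"api": "step_arm", "payload": {"rows": [{"dp": [0,0,-0.1],"turn": 0},{"dp": [0,0,-0.25],"turn": 0},{"dp": [0,0,-0.5],"turn": 0.04},{"dp": [0,0,-0.75],"turn": 0.091},{"dp": [0,0,-0.75],"turn": 0.091},{"dp": [0,0,-0.75],"turn": 0.091}], "grip_force": 30}}

```text
clock: 8.8
position: [0.5588, 0.231, 0.2494]
ee_rot: [179.9, 0.1, -12.9]
contact_force: [-0.6, -0.3, -3.1]
finger_gap: 0.29
grip_force: 30.0
```

>>> {"api": "step_arm", "payload": {"rows": [{"dp": [0.04,0.2,0],"turn": 0},{"dp": [0.09,0.4,0],"turn": 0},{"dp": [0.13,0.6,0],"turn": 0},{"dp": [0.17,0.8,0],"turn": 0},{"dp": [0.17,0.8,0],"turn": 0}]}}

```text
clock: 9.43
position: [0.5556, 0.0626, 0.2483]
ee_rot: [179.7, 0.2, -13.3]
contact_force: [0.2, 0.7, -2.4]
finger_gap: 0.292
grip_force: 30.0
```

>>> {"api": "step_arm", "payload": {"rows": [{"dp": [0.04,0.2,0],"turn": 0},{"dp": [0.09,0.4,0],"turn": 0},{"dp": [0.13,0.6,0],"turn": 0},{"dp": [0.17,0.8,0.02],"turn": 0},{"dp": [0.17,0.8,0.04],"turn": 0},{"dp": [0.17,0.8,0.04],"turn": 0},{"dp": [0.17,0.8,0.04],"turn": 0}]}}

```text
clock: 10.3
position: [0.5545, -0.0936, 0.2419]
ee_rot: [-179.9, 0.1, -12.8]
contact_force: [-0.2, 0.1, -2.9]
finger_gap: 0.289
grip_force: 30.0
```

```bash
python3 - <<'E'
from h import *
st=get_state(); print(st["clock"],st["position"],st["ee_rot"],st["contact_force"],st["joint_positions"])
sd=cam("side");P=st["position"];us,vs=proj(sd,P);print(us,vs)
u,v=int(us)-50,int(vs)-65;print(u,v)
d=np.array([-.333,.077,.940]);g=P+[0,0,.019]
for s in(0,34,46,54,76,105,118): print(s,(proj(sd,g+(s/1e3-.076)*d)-[u,v])*5)
np.save("pics/s5.npy",sd["color"])
cv2.imwrite("pics/s5.png",crop(sd,u,v,110,110,5))
E
```

```text
10.3 [ 0.55449811 -0.09360968  0.24192517] [-1.79941958e+02  7.60102985e-02 -1.27908137e+01] [-0.22926005  0.10715803 -2.93717737] [  7.60158565  26.45332068  -1.24114919  98.51109851   0.59349905
  55.11156852 -96.64060454]
239.83848496670174 166.80618969247112
189 101
0 [329.22889632 451.69043667]
34 [295.86688935 377.57292449]
46 [283.71811129 350.58221796]
54 [275.50701913 332.33954809]
76 [252.45321516 281.1196141 ]
105 [220.9654797  211.15901968]
118 [206.42898671 178.86032645]
```

View pics/s5.png

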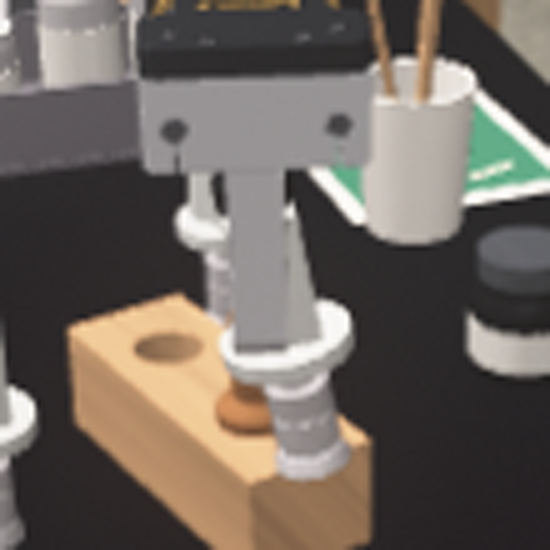

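The side crop shows the mouth rim centre at (314,465) and the flange centre at (286,340). The gun leans less than wanted, with the nozzle's right edge running from (328,380) to (348,455).

```bash
python3 - <<'E'
from h import *
sd=cam("side");P=get_state()["position"];g=P+[0,0,.019];u,v=189,101
yw=np.radians(-13);tx=np.array([np.cos(yw),np.sin(yw),0])
for th in(6,9,12,15,18,20):
    t=np.radians(th);d=np.array([0,0,np.cos(t)])-np.sin(t)*tx
    e=np.cross(d,sd["R"][:,2]);e/=np.linalg.norm(e)
    o=[((proj(sd,g+(s/1e3-.076)*d+r*e)-[u,v])*5).round(0) for s,r in((0,0),(50,0),(0,.015),(0,-.015),(50,.024),(50,-.024))]
    print(th,*o)
E
```

```text
6 [282. 463.] [263. 345.] [241. 468.] [322. 458.] [197. 354.] [330. 336.]
9 [292. 461.] [267. 345.] [252. 469.] [332. 453.] [201. 358.] [333. 332.]
12 [303. 459.] [271. 344.] [263. 470.] [342. 449.] [206. 361.] [336. 327.]
15 [313. 457.] [275. 343.] [275. 469.] [352. 444.] [211. 364.] [339. 322.]
18 [323. 454.] [278. 342.] [286. 469.] [361. 438.] [216. 367.] [341. 317.]
20 [330. 451.] [281. 341.] [293. 468.] [367. 435.] [219. 369.] [342. 313.]
```

```bash
python3 - <<'E'
from h import *
sd=cam("side");P=np.array([.5601,.2314,.1004]);g=P+[0,0,.019];u,v=166,108
yw=np.radians(3.4);tx=np.array([np.cos(yw),np.sin(yw),0])
for th in(9,12,15,18,20,23):
    t=np.radians(th);d=np.array([0,0,np.cos(t)])-np.sin(t)*tx
    e=np.cross(d,sd["R"][:,2]);e/=np.linalg.norm(e)
    o=[((proj(sd,g+(s/1e3-.076)*d+r*e)-[u,v])*6).round(0) for s,r in((20,0),(50,0),(50,.024),(50,-.024))]
    a=o[2]-o[3];b=o[1]-o[0];print(th,*o,np.degrees(np.arctan2(a[1],-a[0])).round(1),np.degrees(np.arctan2(-b[0],-b[1])).round(1))
E
```

```text
9 [299. 371.] [284. 313.] [230. 323.] [338. 302.] 11.0 14.5
12 [305. 368.] [287. 312.] [233. 325.] [340. 298.] 14.2 17.8
15 [311. 366.] [290. 310.] [237. 328.] [342. 293.] 18.4 20.6
18 [317. 363.] [292. 309.] [241. 330.] [344. 289.] 21.7 24.8
20 [321. 361.] [294. 308.] [244. 331.] [345. 285.] 24.5 27.0
23 [327. 358.] [297. 307.] [248. 333.] [346. 281.] 28.0 30.5
```

```bash
python3 - <<'E'
from h import *
sd=cam("side")
f=lambda x,y:(189+(x+.5)/5-.5,101+(y+.5)/5-.5)
print(onz(sd,f(169,347),.06),onz(sd,f(133,349),.06),onz(sd,f(205,345),.06))
# mask check on full side image
im=sd["color"].astype(int);v0,u0=155,205
sub=im[160:182,210:236];m=((sub[:,:,0]<150)).astype(np.uint8)
n,l,stt,ct=cv2.connectedComponentsWithStats(m);
for i in range(1,n):
    if stt[i,4]>15: print(stt[i],ct[i]+[210,160],onz(sd,ct[i]+[210,160],.06))
E
```

```text
[0.58678454 0.23257955 0.06      ] [0.56802742 0.23633673 0.06      ] [0.60558666 0.22881731 0.06      ]
[ 0  0 12  4 28] [214.03571429 160.89285714] [0.576327  0.2911406 0.06     ]
[ 6  9  6  4 18] [218.61111111 170.44444444] [0.57663095 0.23328946 0.06      ]
```

>>> {"api": "step_arm", "payload": {"rows": [{"dp": [-0.03,-0.2,0],"turn": 0},{"dp": [-0.07,-0.4,0],"turn": 0},{"dp": [-0.1,-0.6,0],"turn": 0},{"dp": [-0.14,-0.8,0],"turn": 0},{"dp": [-0.14,-0.8,0],"turn": 0}]}}

```text
clock: 11.12
position: [0.5629, 0.0719, 0.2426]
ee_rot: [-179.8, 0.0, -12.5]
contact_force: [-0.2, 0.1, -2.9]
finger_gap: 0.29
grip_force: 30.0
```

>>> {"api": "step_arm", "payload": {"rows": [{"dp": [-0.03,-0.2,0],"turn": -0.03},{"dp": [-0.07,-0.4,0],"turn": -0.06},{"dp": [-0.1,-0.6,0],"turn": -0.091},{"dp": [-0.14,-0.8,0],"turn": -0.091},{"dp": [-0.14,-0.8,0],"turn": -0.091},{"dp": [-0.14,-0.8,0],"turn": -0.091}]}}

```text
clock: 11.88
position: [0.572, 0.2271, 0.2423]
ee_rot: [179.9, 0.0, 3.4]
contact_force: [0.1, -1.3, -2.4]
finger_gap: 0.288
grip_force: 30.0
```

>>> {"api": "step_arm", "payload": {"rows": [{"dp": [0,-0.02,0.2],"turn": 0},{"dp": [0,-0.02,0.45],"turn": 0},{"dp": [0,-0.02,0.45],"turn": 0},{"dp": [0,-0.02,0.45],"turn": 0}]}}

```text
clock: 12.38
position: [0.5731, 0.2319, 0.1542]
ee_rot: [-180.0, -0.1, 3.3]
contact_force: [0.4, -0.5, -1.7]
finger_gap: 0.287
grip_force: 30.0
```

```bash
python3 - <<'E'
from h import *
st=get_state();print(st["position"],st["contact_force"]);P=st["position"]
sd=cam("side");us,vs=proj(sd,P);u,v=int(us)-45,int(vs)-30;print(u,v)
print((proj(sd,(.587,.2326,.06))-[u,v])*6)
cv2.imwrite("pics/s6.png",crop(sd,u,v,90,80,6))
E
```

```text
[0.57310094 0.23188421 0.1541682 ] [ 0.40281169 -0.45680264 -1.74072541]
170 108
[314.86386729 371.90689843]
```

View pics/s6.png

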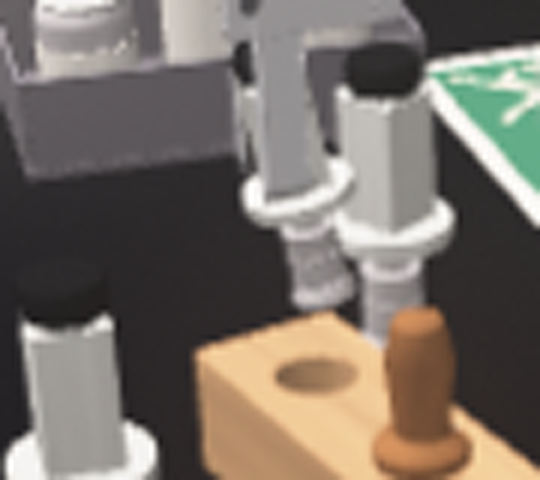

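The gun's mouth is at (325,295), hanging above the empty hole at (315,373), and it is still leaning.

```bash
python3 - <<'E'
from h import *
sd=cam("side")
f=lambda x,y:(170+(x+.5)/6-.5,108+(y+.5)/6-.5)
def ony(uv,y):
    o,d=ray(sd,uv);return o+d*(y-o[1])/d[1]
for n,p in dict(mouth=(325,297),mL=(294,303),mR=(355,290),flange=(299,195)).items(): print(n,ony(f(*p),.232))
E
```

```text
mouth [0.59236619 0.232      0.09786199]
mL [0.57850709 0.232      0.09712792]
mR [0.60587526 0.232      0.09915631]
flange [0.58370621 0.232      0.14770712]
```

>>> {"api": "step_arm", "payload": {"rows": [{"dp": [-0.027,0,0],"turn": 0},{"dp": [-0.027,0,0.1],"turn": 0},{"dp": [-0.027,0,0.2],"turn": 0},{"dp": [-0.027,0,0.26],"turn": 0},{"dp": [-0.027,0,0.26],"turn": 0}]}}

```text
clock: 13.1
position: [0.5657, 0.2322, 0.1002]
ee_rot: [180.0, 0.1, 3.4]
contact_force: [-0.1, 0.0, -3.2]
finger_gap: 0.291
grip_force: 30.0
```

>>> {"api": "step_arm", "payload": {"rows": [{"dp": [-0.02,0,0],"turn": 0},{"dp": [-0.04,0,0],"turn": 0},{"dp": [-0.06,0,0.005],"turn": 0},{"dp": [-0.08,0,0.01],"turn": 0},{"dp": [-0.1,0,0.015],"turn": 0},{"dp": [-0.1,0,0.015],"turn": 0},{"dp": [-0.1,0,0.015],"turn": 0}], "grip_force": 20}}

```text
clock: 13.98
position: [0.5463, 0.2312, 0.0975]
ee_rot: [-180.0, -0.0, 3.4]
contact_force: [0.9, -0.3, -1.7]
finger_gap: 0.29
grip_force: 20.0
```

```bash
cat > fl.py <<'E'
from h import *
# flange (white rim) around expected place in side view; fit its ellipse, also print axis estimates
st=get_state();P=st["position"];sd=cam("side")
print(st["clock"],P.round(4),st["ee_rot"].round(1),st["contact_force"].round(1))
us,vs=proj(sd,P);us,vs=int(us),int(vs)
u0,v0=us-22,vs-14
sub=sd["color"][v0:v0+46,u0:u0+60].astype(int);m=((sub.min(2)>205)&(sub.max(2)-sub.min(2)<25)).astype(np.uint8)
n,l,s,c=cv2.connectedComponentsWithStats(m)
for i in range(1,n):
    if s[i,4]<25: continue
    ys,xs=np.where(l==i);p=np.stack([xs+u0,ys+v0],1).astype(np.float32)
    L=p[p[:,0].argmin()];Rr=p[p[:,0].argmax()];e=cv2.fitEllipse(p[cv2.convexHull(p,returnPoints=False)[:,0]]) 
    print("comp",s[i,4],"L",L,"R",Rr,"ell",np.round(e[0],1),np.round(e[1],1),round(e[2],1))
np.save("pics/fl.npy",sd["color"])
E
python3 fl.py
```

```text
13.975 [0.5463 0.2312 0.0975] [-180.    -0.     3.4] [ 0.9 -0.3 -1.7]
comp 52 L [225. 145.] R [243. 145.] ell [234.  145.3] [ 6.4 18.3] 87.5
comp 48 L [209. 163.] R [222. 155.] ell [215.1 158.4] [ 7.5 16.2] 56.0
comp 57 L [184. 187.] R [195. 182.] ell [189.4 184.8] [ 8.2 13.9] 47.3
```

>>> {"api": "step_arm", "payload": {"rows": [{"dp": [0.01,0,0],"turn": 0},{"dp": [0,0,-0.03],"turn": 0},{"dp": [-0.02,0,-0.08],"turn": 0},{"dp": [-0.05,0,-0.16],"turn": 0},{"dp": [-0.05,0,-0.4],"turn": 0.04},{"dp": [-0.05,0,-0.75],"turn": 0.091},{"dp": [-0.05,0,-0.75],"turn": 0.091},{"dp": [-0.05,0,-0.75],"turn": 0.091}], "grip_force": 30}}

```text
clock: 15.02
position: [0.5352, 0.2305, 0.248]
ee_rot: [-180.0, 0.0, -12.9]
contact_force: [0.1, -0.4, -3.5]
finger_gap: 0.291
grip_force: 30.0
```

>>> {"api": "step_arm", "payload": {"rows": [{"dp": [0.04,0.2,0],"turn": 0},{"dp": [0.09,0.4,0],"turn": 0},{"dp": [0.13,0.6,0],"turn": 0},{"dp": [0.17,0.8,0],"turn": 0},{"dp": [0.17,0.8,0],"turn": 0}]}}

```text
clock: 15.65
position: [0.5313, 0.0621, 0.2453]
ee_rot: [179.8, 0.3, -13.3]
contact_force: [0.4, -0.1, -2.5]
finger_gap: 0.29
grip_force: 30.0
```

>>> {"api": "step_arm", "payload": {"rows": [{"dp": [0.04,0.2,0],"turn": 0},{"dp": [0.09,0.4,0],"turn": 0},{"dp": [0.13,0.6,0],"turn": 0},{"dp": [0.16,0.8,0],"turn": 0},{"dp": [0.16,0.83,0],"turn": 0},{"dp": [0.16,0.83,0],"turn": 0},{"dp": [0.16,0.83,0],"turn": 0}]}}

```text
clock: 16.52
position: [0.5273, -0.0997, 0.2469]
ee_rot: [-179.9, 0.1, -12.8]
contact_force: [0.6, -0.1, -3.4]
finger_gap: 0.291
grip_force: 30.0
```

```bash
cat > ax.py <<'E'
from h import *
st=get_state();P=st["position"];sd=cam("side")
print(st["clock"],P.round(4),st["ee_rot"].round(1),st["contact_force"].round(1))
us,vs=proj(sd,P).astype(int);u0,v0=us-25,vs-5
sub=sd["color"][v0:v0+45,u0:u0+65];hsv=cv2.cvtColor(sub,cv2.COLOR_RGB2HSV)
m=((hsv[:,:,1]<50)&(hsv[:,:,2]>80)).astype(np.uint8)
n,l,s,c=cv2.connectedComponentsWithStats(m);i=1+s[1:,4].argmax()
print("origin",u0,v0)
for r in range(45):
    x=np.where(l[r]==i)[0]
    print(v0+r,"".join("#" if k in x else "." for k in range(65)))
np.save("pics/ax.npy",sd["color"])
E
python3 ax.py
```

```text
16.525 [ 0.5273 -0.0997  0.2469] [-1.799e+02  1.000e-01 -1.280e+01] [ 0.6 -0.1 -3.4]
origin 200 163
163 ....................##############################...............
164 ....................##############################...............
165 ....................##############################...............
166 .....................#############################...............
167 .....................##############################..............
168 ....................###############################..............
169 ....................##############################...............
170 ....................##############################...............
171 .....................############################................
172 .....................###########################.................
173 ........................#######################..................
174 ........................#######################..................
175 .........................######################..................
176 ..........................######################.................
177 ................
[... 1449 characters left out ...]

198 .................................................................
199 .................................................................
200 .................................................................
201 .................................................................
202 .................................................................
203 .................................................................
204 .................................................................
205 .................................................................
206 .................................................................
207 .................................................................
```

```bash
python3 - <<'E'
import numpy as np,cv2
a=np.load("pics/ax.npy")[155:203,205:265,::-1]
cv2.imwrite("pics/s7.png",cv2.resize(a,None,fx=12,fy=12,interpolation=cv2.INTER_CUBIC))
E
```

```text
(no output)
```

View pics/s7.png

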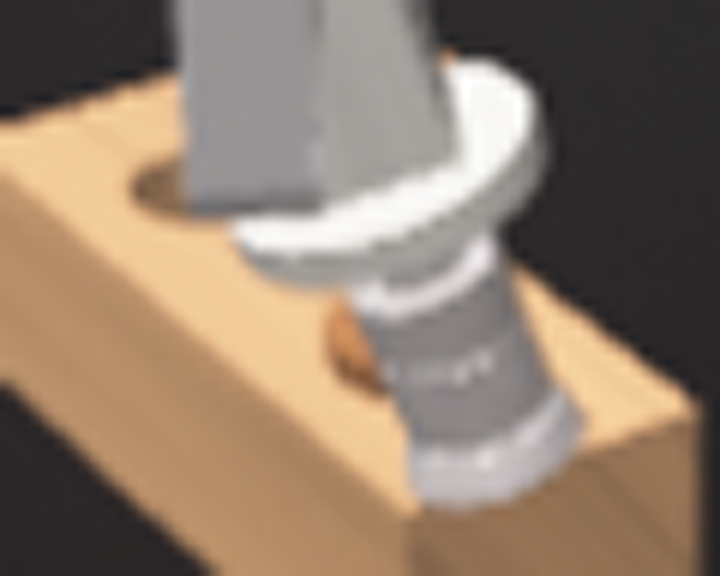

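The crop shows the flange centre at (392,190) and the mouth centre at (499,460). The body edges run from (370,315) to (415,455) and from (500,255) to (565,400).

```bash
python3 - <<'E'
from h import *
sd=cam("side");P=get_state()["position"]
f=lambda x,y:(205+(x+.5)/12-.5,155+(y+.5)/12-.5)
yw=np.radians(-12.9);tx=np.array([np.cos(yw),np.sin(yw),0]);nn=np.array([-np.sin(yw),np.cos(yw),0])
def onp(uv):
    o,d=ray(sd,uv);X=o+d*((P-o)@nn)/(d@nn);return np.array([(X-P)@tx,X[2]-P[2]])*1e3
pts={k:onp(f(*p)) for k,p in dict(fl=(392,190),mouth=(499,460),b1=(435,285),b2=(491,427)).items()}
print(pts)
for a,b in(("fl","mouth"),("b1","b2"),("b1","mouth")):
    q=pts[b]-pts[a];print(a,b,np.hypot(*q),np.degrees(np.arctan2(q[0],-q[1])))
for th in(12,15,18,20,22):
    t=np.radians(th);d=np.array([0,0,np.cos(t)])-np.sin(t)*tx;g=P+[0,0,.019]+.006*tx
    e=np.cross(d,sd["R"][:,2]);e/=np.linalg.norm(e)
    o=[((proj(sd,g+(s/1e3-.076)*d+r*e)+.5-[205,155])*12-.5).round(0) for s,r in((0,0),(50,0),(0,.015),(0,-.015),(50,.024),(50,-.024))]
    A=lambda v:np.degrees(np.arctan2(v[0],v[1])).round(1);print(th,o[0],o[1],"axis",A(o[0]-o[1]),"rim",90-A(o[3]-o[2]),"fl",90-A(o[5]-o[4]))
E
```

```text
{'fl': array([19.84408276, -5.44854792]), 'mouth': array([ 34.30040838, -52.50786465]), 'b1': array([ 25.60561199, -21.67650589]), 'b2': array([ 33.24124665, -46.61883193])}
fl mouth 49.22971298930956 17.076627946204912
b1 b2 26.08491029651685 17.021006012732826
b1 mouth 32.03392213233102 15.749059952818966
12 [417. 480.] [334. 198.] axis 16.4 rim -14.900000000000006 fl -14.799999999999997
15 [442. 473.] [343. 196.] axis 19.7 rim -18.200000000000003 fl -18.400000000000006
18 [467. 466.] [352. 193.] axis 22.8 rim -21.799999999999997 fl -21.900000000000006
20 [484. 460.] [358. 191.] axis 25.1 rim -24.0 fl -24.200000000000003
22 [500. 454.] [364. 189.] axis 27.2 rim -26.299999999999997 fl -26.299999999999997
```

>>> {"api": "step_arm", "payload": {"rows": [{"dp": [0.05,-0.02,0.03],"turn": 0},{"dp": [0.1,-0.038,0.1],"turn": 0},{"dp": [0.138,-0.038,0.17],"turn": 0},{"dp": [0.138,-0.038,0.17],"turn": 0},{"dp": [0.138,-0.038,0.17],"turn": 0}], "grip_force": 50}}

```text
clock: 17.25
position: [0.5558, -0.1009, 0.2132]
ee_rot: [180.0, 0.0, -13.0]
contact_force: [0.2, 0.2, -3.2]
finger_gap: 0.283
grip_force: 50.0
```

```bash
sed -i 's/u0,v0=us-25,vs-5/u0,v0=us-15,vs-2/; s/range(45)/range(48)/; s/v0+45/v0+48/' ax.py; python3 ax.py; python3 - <<'E'
from h import *
sd=cam("side");T=np.array([.5944,-.1072,.1461]);d=np.array([-.333,.077,.940])
for k in(-.006,0,.015,.065): print(k,proj(sd,T+k*d))
E
```

```text
17.25 [ 0.5558 -0.1009  0.2132] [180.   0. -13.] [ 0.2  0.2 -3.2]
origin 227 180
180 ...........############################..........................
181 ...........############################..........................
182 ...........############################..........................
183 ...........############################..........................
184 ...........############################..........................
185 ...........############################..........................
186 ...........###########################...........................
187 ...........##########################............................
188 ..............######################.............................
189 ..............#####################..............................
190 ...............#####################.............................
191 ................####################.............................
192 ..................##################.............................
193 .......................##############............................
194 .......................############
[... 1773 characters left out ...]
.......
220 .................................................................
221 .................................................................
222 .................................................................
223 .................................................................
224 .................................................................
225 .................................................................
226 .................................................................
227 .................................................................
-0.006 [264.78782035 214.06252762]
0 [263.70644767 211.66287714]
0.015 [260.96497296 205.57924372]
0.065 [251.41728266 184.39089949]
```

```bash
python3 - <<'E'
from h import *
for _ in range(3):
    c=cam("wrist");print(get_state()["position"].round(4))
T=np.array([.5944,-.1072,.1461]);d=np.array([-.333,.077,.940])
P=get_state()["position"];yw=np.radians(-12.9);tx=np.array([np.cos(yw),np.sin(yw),0])
M=P+.0343*tx-[0,0,.0525]
print("mouth",proj(c,M),"flange",proj(c,M+.05*d),"tip",proj(c,T),"ball",proj(c,T-.006*d),"foot",proj(c,T-.027*d))
g=cv2.cvtColor(c["color"],cv2.COLOR_RGB2GRAY);u,v=proj(c,M).astype(int)
for r in range(v-40,v+24,3): print(r,u-40," ".join("%3d"%x for x in g[r,u-40:u+40:2]))
E
```

```text
[ 0.5561 -0.1009  0.214 ]
[ 0.5561 -0.1009  0.214 ]
[ 0.5561 -0.1008  0.214 ]
mouth [252.25238141 169.27484502] flange [252.03419924 208.62823466] tip [249.52657787 160.49177193] ball [249.5991734  157.03423493] foot [249.83306475 145.91760073]
129 212  45  50  46  47  49  51  72 177 179 173 199 214 216 215 213 214 212 203 209 242 242 202 207 211 214 213 209 201 206 254 236  57  67  63  63  65  63  66  66  66
132 212  47  50  47  51  51  51  55 119 181 197 216 216 216 216 214 213 232 205 169 166 164 170 208 215 199 211 211 187 204 244 255 135  61  66  64  67  62  63  62  63
135 212  51  49  41  45  52  48  63  96 152 194 215 217 217 218 237 239 187 209 221 212 215 213 189 192 242 225 212 208 193 216 252 230  63  61  68  61  65  63  63  64
138 212  53  46  47  45  66 163 188 198 207 196 181 216 216 216 228 206 210 223 252 255 254 236 191 196 213 227 214 211 200 207 205 198  62  64  64  65  60  62  63  63
141 212  52  45  51  49  58 189 237 241 242 238 203 216 215 215 222 210 253 254 255 254 255 254 255 232 196 220 214 214 209 194 204 210 133  57  61  65  57  63  62  64
144 212  50  54
[... 2140 characters left out ...]
  78  46  48  48  45  48  46
183 212  49  47  51  49  52  48  61 139 172 170 192 248 255 255 255 255 255 255 255 255 255 255 255 255 255 255 255 255 255 255 229 181 172 166 115  49  48  47  53  48
186 212  50  45  48  47  44  69 143 175 225 255 255 255 255 255 255 255 255 255 255 255 255 255 255 255 255 255 255 255 255 255 255 255 255 235 174 142  65  45  49  51
189 212  49  47  50  50  78 150 222 255 255 255 255 255 255 255 255 255 255 255 255 255 255 255 255 255 255 255 255 255 255 255 255 255 255 255 255 184 151  75  48  46
192 212  49  51  46  68 151 238 255 255 255 255 255 255 255 255 255 255 255 255 255 255 255 255 255 255 255 255 255 255 255 255 255 255 255 255 255 255 218 134  51  49
```

>>> {"api": "step_arm", "payload": {"rows": [{"dp": [0.013,0,0.036],"turn": 0},{"dp": [0.026,0,0.072],"turn": 0},{"dp": [0.039,0,0.108],"turn": 0},{"dp": [0.039,0,0.108],"turn": 0},{"dp": [0.039,0,0.108],"turn": 0}], "grip_force": 60}}

```text
clock: 18.12
position: [0.5636, -0.1025, 0.1918]
ee_rot: [-180.0, 0.0, -13.0]
contact_force: [-1.1, 0.4, -2.8]
finger_gap: 0.286
grip_force: 60.0
```

```bash
python3 ax.py|head -42
```

```text
18.125 [ 0.5636 -0.1025  0.1918] [-180.    0.  -13.] [-1.1  0.4 -2.8]
origin 231 190
190 ............###########################..........................
191 ............############################.........................
192 ............############################.........................
193 ............############################.........................
194 ............###########################..........................
195 ............###########################..........................
196 ............##########################...........................
197 ............#########################............................
198 ..............######################.............................
199 ...............#####################.............................
200 ................####################.............................
201 .................###################.............................
202 ..................###################............................
203 .....................#.##############............................
204 ........................#######
[... 1084 characters left out ...]

220 ...................................#######.......................
221 ...................................#######.......................
222 ...................................#######.......................
223 ...................................########......................
224 ...................................#########.....................
225 ...................................#########.....................
226 ...................................#########.....................
227 ..................................###########....................
228 ..................................############...................
229 ...............................################..................
```

>>> {"api": "step_arm", "payload": {"rows": [{"dp": [0.005,0,0.014],"turn": 0},{"dp": [0.01,0,0.028],"turn": 0},{"dp": [0.015,0,0.042],"turn": 0},{"dp": [0.02,0,0.056],"turn": 0},{"dp": [0.02,0,0.056],"turn": 0}]}}

```text
clock: 18.8
position: [0.5675, -0.1027, 0.1795]
ee_rot: [-180.0, 0.0, -12.9]
contact_force: [1.3, 3.1, -8.6]
finger_gap: 0.283
grip_force: 60.0
```

>>> {"api": "step_arm", "payload": {"rows": [{"dp": [0.004,0,0.01],"turn": 0},{"dp": [0.007,0,0.019],"turn": 0},{"dp": [0.007,0,0.019],"turn": 0}]}}

```text
clock: 19.18
position: [0.5689, -0.1038, 0.1764]
ee_rot: [180.0, 0.0, -13.0]
contact_force: [1.4, 3.0, -8.6]
finger_gap: 0.286
grip_force: 60.0
```

```bash
python3 ax.py|head -36; python3 -c "
from h import *
s=get_state();print(s['ft_torque'])"
```

```text
19.175 [ 0.5689 -0.1038  0.1764] [180.   0. -13.] [ 1.4  3.  -8.6]
origin 234 197
197 ............###########################..........................
198 ............###########################..........................
199 ............###########################..........................
200 ............###########################..........................
201 ............###########################..........................
202 ............##########################...........................
203 ............##########################...........................
204 ............#########################............................
205 ..............######################.............................
206 ...............####################..............................
207 ................####################.............................
208 .................###################.............................
209 ..................##################.............................
210 .......................##############............................
211 ........................##########
[... 699 characters left out ...]
########........................
222 ...........................#############.........................
223 ...........................#############.........................
224 ............................#############........................
225 .............................############........................
226 ................................#########........................
227 ...............................###########.......................
228 ...............................############......................
229 ............................################.....................
230 ..........................###################....................
[ 0.96539191 -0.23063552  0.0206892 ]
```

>>> {"api": "step_arm", "payload": {"rows": [{"dp": [0.002,-0.005,0.006],"turn": 0},{"dp": [0.004,-0.008,0.012],"turn": 0},{"dp": [0.007,-0.008,0.019],"turn": 0},{"dp": [0.007,-0.008,0.019],"turn": 0}]}}

```text
clock: 19.73
position: [0.5705, -0.1033, 0.1746]
ee_rot: [180.0, -0.0, -13.0]
contact_force: [-3.8, 2.2, 7.0]
finger_gap: 0.286
grip_force: 60.0
```

```bash
python3 ax.py|head -36
```

```text
19.725 [ 0.5705 -0.1033  0.1746] [180.  -0. -13.] [-3.8  2.2  7. ]
origin 235 198
198 ............###########################..........................
199 ............###########################..........................
200 ............###########################..........................
201 ............###########################..........................
202 ............##########################...........................
203 ............##########################...........................
204 ............#########################............................
205 ..............######################.............................
206 ..............#####################..............................
207 ...............####################..............................
208 ................###################..............................
209 .................###################.............................
210 ...................#################.............................
211 ......................###############............................
212 .......................###########
[... 661 characters left out ...]

222 ..........................#############..........................
223 ...........................############..........................
224 ...........................#############.........................
225 ............................############.........................
226 ..............................##########.........................
227 ..............................###########........................
228 ..............................############.......................
229 ...........................################......................
230 .........................###################.....................
231 .........................####################....................
```

>>> {"api": "step_arm", "payload": {"rows": [{"dp": [0.003,-0.004,0.01],"turn": 0},{"dp": [0.006,-0.007,0.02],"turn": 0},{"dp": [0.01,-0.007,0.03],"turn": 0},{"dp": [0.014,-0.007,0.04],"turn": 0},{"dp": [0.014,-0.007,0.04],"turn": 0},{"dp": [0.014,-0.007,0.04],"turn": 0}]}}

```text
clock: 20.52
position: [0.5731, -0.1035, 0.1672]
ee_rot: [179.9, -0.0, -13.0]
contact_force: [-5.0, 0.2, 10.7]
finger_gap: 0.286
grip_force: 60.0
```

```bash
cat > ti.py <<'E'
from h import *
def fl(im,us,vs):
    u0,v0=us-15,vs-8
    g=cv2.resize(im[v0:v0+34,u0:u0+50],None,fx=6,fy=6,interpolation=cv2.INTER_CUBIC)
    m=(g.min(2)>195).astype(np.uint8);n,l,s,c=cv2.connectedComponentsWithStats(m)
    for i in np.argsort(-s[1:,4])[:3]+1:
        ys,xs=np.where(l==i);p=np.stack([xs,ys],1).astype(np.float32)
        if len(p)<150: continue
        e=cv2.fitEllipse(cv2.convexHull(p)[:,0]);L=p[p[:,0].argmin()]/6+[u0,v0];Rr=p[p[:,0].argmax()]/6+[u0,v0]
        q=Rr-L;print(len(p),"L",L.round(1),"R",Rr.round(1),"slope",np.degrees(np.arctan2(-q[1],q[0])).round(1),"ell",np.round(e[0],1)/6+[u0,v0],np.round(np.array(e[1])/6,1),round(90-e[2],1))
if __name__=="__main__":
    st=get_state();P=st["position"];sd=cam("side");print(st["clock"],P.round(4),st["contact_force"].round(1))
    us,vs=proj(sd,P).astype(int);print(us,vs);fl(sd["color"],us,vs);np.save("pics/ti.npy",sd["color"])
    print("s7");a=cv2.imread("pics/s7.png")[:,:,::-1];b=np.zeros((384,512,3),np.uint8);b[155:203,205:265]=cv2.resize(a,(60,48),interpolation=cv2.INTER_AREA);fl(b,225,168)
    print("s5");fl(np.load("pics/s5.npy"),240,167)
E
python3 ti.py; python3 ax.py | sed -n 3,40p
```

```text
20.525 [ 0.5731 -0.1035  0.1672] [-5.   0.2 10.7]
252 203
4016 L [251.5 209.2] R [273.7 199.5] slope 23.6 ell [262.26666667 203.53333333] [13.6 24.6] 23.9
182 L [263.5 223.5] R [267.8 223.7] slope -2.2 ell [265.81666667 223.51666667] [1.7 4.5] 1.5
s7
4023 L [224.7 174. ] R [248.8 163.5] slope 23.5 ell [236.65       168.41666667] [12.4 26.4] 24.1
618 L [234.8 179.2] R [245.5 175.7] slope 18.2 ell [240.28333333 177.98333333] [ 4.3 11.6] 22.8
s5
4395 L [232.7 169.2] R [258.7 164.5] slope 10.2 ell [245.8        167.93333333] [13.3 26.7] 12.7
592 L [242.7 178.5] R [253.5 176.3] slope 11.3 ell [248.11666667 178.03333333] [ 4.3 11.2] 12.4
201 ...........###########################...........................
202 ...........###########################...........................
203 ...........###########################...........................
204 ...........###########################...........................
205 ...........###########################...........................
206 ...........##########################............................
207 ...........#########################
[... 1499 characters left out ...]

229 .........................################........................
230 .......................###################.......................
231 .......................####################......................
232 ......................######################.....................
233 .....................#######################.....................
234 ....................#########################....................
235 ...................##########################....................
236 ..................############################...................
237 ..................#############################..................
238 .................##############################..................
```

```bash
python3 - <<'E'
from h import *
import ti
sd=cam("side")
yw=np.radians(-13);tx=np.array([np.cos(yw),np.sin(yw),0])
def tab(C,ths):
  for th in ths:
    t=np.radians(th);d=np.array([0,0,np.cos(t)])-np.sin(t)*tx;w=np.cross(d,tx);w/=np.linalg.norm(w);x2=np.cross(w,d)
    p=np.array([proj(sd,C+.024*(np.cos(a)*x2+np.sin(a)*w)) for a in np.linspace(0,6.28,60)],np.float32)
    e=cv2.fitEllipse(p);L=p[p[:,0].argmin()];R=p[p[:,0].argmax()];q=R-L
    print(th,np.round(90-e[2],1),np.degrees(np.arctan2(-q[1],q[0])).round(1),np.round(e[1],1))
T=np.array([.5944,-.1072,.1461]);d=np.array([-.333,.077,.940])
print("now");tab(T+.023*d,(14,16,18,20,22))
print("s7");tab(np.array([.5273,-.0997,.2469])+.0195*tx,(14,16,18,20,22))
print("s5");tab(np.array([.5545,-.0936,.242])+.011*tx,(8,10,12))
st=get_state();print(st["joint_positions"],st["ft_torque"])
E
```

```text
now
14 17.2 11.7 [14.  25.8]
16 19.6 13.4 [14.  25.8]
18 21.9 15.1 [13.9 25.8]
20 24.3 16.8 [13.8 25.8]
22 26.6 18.5 [13.6 25.8]
s7
14 18.0 15.4 [12.8 27.6]
16 20.2 17.2 [12.7 27.6]
18 22.5 19.0 [12.5 27.6]
20 24.7 20.8 [12.4 27.6]
22 26.9 22.6 [12.2 27.6]
s5
8 10.6 7.2 [12.8 27.1]
10 12.8 8.9 [12.8 27.1]
12 15.1 10.7 [12.7 27.1]
[  7.0757916   32.92031851   0.50305904 100.49626705  -0.2186806
  46.54732197 -95.3949085 ] [ 0.28353634  1.2435133  -0.04124576]
```

>>> {"api": "step_arm", "payload": {"rows": [{"dp": [0,0,0],"turn": 0},{"dp": [0,0,0],"turn": 0},{"dp": [0,0,0],"turn": 0},{"dp": [0,0,0],"turn": 0},{"dp": [0,0,0],"turn": 0},{"dp": [0,0,0],"turn": 0}]}}

```text
clock: 21.42
position: [0.5731, -0.1035, 0.1672]
ee_rot: [179.9, -0.0, -13.0]
contact_force: [-4.3, 0.7, 10.7]
finger_gap: 0.289
grip_force: 60.0
```

```bash
python3 ti.py | head -3; python3 - <<'E'
from h import *
c=cam("wrist");g=cv2.cvtColor(c["color"],cv2.COLOR_RGB2GRAY)
T=np.array([.5944,-.1072,.1461]);d=np.array([-.333,.077,.940])
for k in(-.04,-.027,-.022,0,.023):print(k,proj(c,T+k*d).round(1))
for r in range(130,190,4): print(r," ".join("%3d"%x for x in g[r,216:290:2]))
E
```

```text
21.425 [ 0.5731 -0.1035  0.1672] [-4.3  0.7 10.7]
252 203
4047 L [251.5 209.2] R [273.7 199.5] slope 23.6 ell [262.26666667 203.5       ] [13.7 24.6] 24.1
-0.04 [250.8 166.7]
-0.027 [250.7 175.2]
-0.022 [250.7 178.7]
0 [250.5 195.7]
0.023 [250.3 216.8]
130 202 221 219 220 218 165 109  97 103 103 109 115 116 121 125 126 129 134 140 142 147 148 150 146 206 213  91  49  55  53  55  59  52  56  54  57  58
134  95 209 206 129 104 113 115 117 121 131 133 135 137 141 140 147 149 150 155 162 161 169 166 167 166 219 189  63  54  56  60  57  59  56  58  60  61
138  50 117 166 127 131 134 141 141 144 149 149 152 158 159 163 163 168 171 176 177 177 179 172 165 177 175 188 137  64  61  59  62  61  60  65  61  64
142  59  47 103 155 150 154 156 158 161 163 168 169 173 174 174 176 181 174 148 132 160 202 222 220 178 187 184 223 187  59  62  64  64  66  63  63  65
146  48  54  53 134 168 171 173 175 178 178 180 178 174 161 133 159 197 219 221 221 220 218 221 219 213 182 193 241 249 186  59  65  63  62  64  63  63
150  52  51  48  91 177 185 184 177 161 127 153 193 219 223 224 222 223 221 218 223 221
[... 732 characters left out ...]
 229 198 175 166 164 162 166 176 199 234 221 212 206 200 218 202 210 199 219 203  69  61  59
174  49  53  66 237 254 254 254 254 241 218 219 231 226 150 156 164 168 168 167 166 166 164 160 155 161 216 211 206 215 220 195 207 186 224 185  60  53
178  43  47  53  55 196 251 242 216 132 169 196 183 180 183 188 188 188 189 189 191 187 186 187 184 183 180 188 197 206 201 209 204 196 193 225 223 225
182  49  51  53  51  49  56 107 163 173 177 206 237 252 255 255 255 255 255 255 255 255 255 255 255 255 254 218 180 174 176 177 172 187 206 222 226 226
186  49  53  50  53 105 169 176 213 255 255 255 255 255 255 255 255 255 255 255 255 255 255 255 255 255 255 255 255 255 255 216 177 188 218 224 224 224
```

```bash
python3 -c "
from workcell import *
print(sign_off())"
```

```text
the job is handed in; nothing more can be done
None
```

The gun's nozzle is snapped onto the nipple and pushed about 9 mm into the gun (estimated from arm travel and force). It is held steady at about 14 N along the nipple, gripped at 60 N and leaning about 20° in line with it; the job is handed in at 21.4 s, and no verdict was returned.

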